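Load the flask shaker

TASK

Load the orbital shaker for its run: stand each of the four conical flasks upright, fully down, in the shaker cup of its own size, the largest flask in the largest cup and so on down to the smallest. Set them down without dropping them or tipping any over, and leave the straight-sided bottle and jar standing where they are.

Things in the scene. Friction and masses are not known exactly. Their poses are not given: they have to be found in the camera images.
- flask_a: loose conical (Erlenmeyer) flask of amber glass with a white screw cap, the largest of four: base 86 mm across for the lowest 8 mm, then tapering to a neck 34 mm across just under the cap; 142 mm high with the cap; cap 40 mm across, 26 mm high, fixed on, its top level with the top of the flask. Stands upright on the bench at the start. Origin: centre of the underside; z up, round about z.
- flask_b: loose conical (Erlenmeyer) flask of amber glass with a white screw cap, the second largest of four: base 70 mm across for the lowest 8 mm, then tapering to a neck 28 mm across just under the cap; 116 mm high with the cap; cap 34 mm across, 24 mm high, fixed on, its top level with the top of the flask. Stands upright on the bench at the start. Origin: centre of the underside; z up, round about z.
- flask_c: loose conical (Erlenmeyer) flask of amber glass with a white screw cap, the third largest of four: base 54 mm across for the lowest 8 mm, then tapering to a neck 22 mm across just under the cap; 92 mm high with the cap; cap 28 mm across, 24 mm high, fixed on, its top level with the top of the flask. Stands upright on the bench at the start. Origin: centre of the underside; z up, round about z.
- flask_d: loose conical (Erlenmeyer) flask of amber glass with a white screw cap, the smallest of four: base 38 mm across for the lowest 8 mm, then tapering to a neck 16 mm across just under the cap; 70 mm high with the cap; cap 22 mm across, 22 mm high, fixed on, its top level with the top of the flask. Stands upright on the bench at the start. Origin: centre of the underside; z up, round about z.
- holder_a: fixed round open steel cup, the largest of four, screwed to the platform of the white orbital shaker (flat low machine, dark platform 270 x 270 mm, 60 mm above the bench, the four cups at the corners of a 125 mm square on it): 107 mm across outside, 101 mm inside, rim 22 mm above its underside, floor 4 mm thick. Origin: centre of the underside, on the platform; z up. The shaker does not move.
- holder_b: fixed round open steel cup, the second largest of four, screwed to the platform of the white orbital shaker (flat low machine, dark platform 270 x 270 mm, 60 mm above the bench, the four cups at the corners of a 125 mm square on it): 91 mm across outside, 85 mm inside, rim 22 mm above its underside, floor 4 mm thick. Origin: centre of the underside, on the platform; z up. The shaker does not move.
- holder_c: fixed round open steel cup, the third largest of four, screwed to the platform of the white orbital shaker (flat low machine, dark platform 270 x 270 mm, 60 mm above the bench, the four cups at the corners of a 125 mm square on it): 75 mm across outside, 69 mm inside, rim 22 mm above its underside, floor 4 mm thick. Origin: centre of the underside, on the platform; z up. The shaker does not move.
- holder_d: fixed round open steel cup, the smallest of four, screwed to the platform of the white orbital shaker (flat low machine, dark platform 270 x 270 mm, 60 mm above the bench, the four cups at the corners of a 125 mm square on it): 59 mm across outside, 53 mm inside, rim 22 mm above its underside, floor 4 mm thick. Origin: centre of the underside, on the platform; z up. The shaker does not move.
- bottle: bystander, loose: straight-sided round bottle of the same amber glass with a white cap, 58 mm across, 120 mm high with the cap, 250 g; stands among the flasks and is to be left alone. Origin: centre of the underside.
- jar: bystander, loose: squat straight-sided round jar of the same amber glass with a white cap, 66 mm across, 70 mm high with the cap, 250 g; stands among the flasks and is to be left alone. Origin: centre of the underside.

How it is judged:
By the outcome, as a careful person would: the job done as asked, in the order asked, and still so for the second after the job is handed in, with the robot touching nothing.
It also fails if it takes over 112 s, if anything falls off the work surface, if the arm or the gripper's body presses on something with over 40 N, if the wrist force passes 120 N, or if a joint passes its speed limit or range.

ROBOT

A 6-joint arm with a two-finger parallel gripper is mounted at the origin on the work surface. World frame = base frame: x ahead of the robot, y to its left, z up, the work surface at z = 0. Lengths are in m, angles in rad, forces in N, time in s.
With the tool pointing down it reaches from about 0.3 to 0.875 m from the base axis. Payload 6.4 kg.
Tool frame: the origin (TCP) lies at the very end of the fingers, on their centre line; the grasp point (between the pads) lies 19 mm behind it; z points along the fingers, y is the line along which they close (so a half turn about z gives the same grasp; the last joint's range is limited). The gripper opens to 85 mm and grips with 20 to 120 N. Pads are 22 mm wide; open, the fingers measure 114 mm over their backs; the gripper's body (76 mm by 85 mm) begins 54 mm behind the grasp point. The pads swing forward as they close: fully open they stand 13 mm farther back than shut.
Start: joints at [0.934, 0.181, 1.607, -0, 1.354, -0.206], TCP at [0.24, 0.522, 0.197] pointing down, gripper open.
Joint ranges: [-2.99, 2.99], [-0.89, 2.07], [0.3, 2.58], [-1.14, 4.28], [0, 2.63], [-3.12, 3.12]. Speed limits (rad/s): [2.57, 2.57, 3.01, 3.14, 3.14, 3.14].

INTERFACE

Orientations are given as a unit quaternion [w, x, y, z].
In Python, from bench import * gives the robot as it stands. The module is installed in compiled form; this text tells all that it offers.
- The arm moves only by the tool arm_command, never from a script. Its arguments are lists of equal length, an entry for each row: "dp": the shift along the tool's x, y, z in units of 0.25 m (1.0 is 0.25 m), a list of three; "turn": the turn, a rotation vector about the tool's x, y, z in units of 30 degrees (1.0 is 30 degrees), a list of three; "jaw": the opening, from 0 (shut) to 1 (fully open). A call has 1 to 5 rows; each row is the pose to reach, as a shift and turn from the pose commanded when the call began, along the tool's axes at that moment; what a row does not reach only later rows make up. A row lasts 1/8 s, in which the tool goes at most 62.5 mm and 10.7 degrees, less where a joint would pass 70% of its speed; a pose out of reach is approached as far as the arm can. A call with a number of a shift or a turn outside -1 to 1 is refused whole. A call with a gripper value outside its range is refused whole. The fingers move at their own pace and stop on an object; the grip force is fixed at half the most. Time passes only in rows, so rows that repeat a pose let the fingers close. It gives the time, the measured TCP pose, the force, the opening and the grip force at its end, in the units of the state.
- get_obs(): the state, without advancing time (a new reading comes with each control period).
- camera(name): name is "scene" or "top"; returns the picture (384x512x3 uint8, blue, green, red); there is no depth.
- get_calibration(name): a dict with "camera_matrix" (3x3 intrinsics, pixels), "R" (3x3) and "t" (3): a world point X has camera coordinates R X + t. Camera axes: x right, y down, z forward; pixel columns grow to the right and rows downward; lengths in m; the calibration is good to about 2 mm. A picture is of the moment at which its call begins. get_calibration takes no time and is no camera call.
- hand_in(): hands the job in; it is judged then, once.
The state is a dict: "time_s": time; "q": joint angles; "dq": joint speeds; "joint_efforts": joint torques, N m; "eef_pos": TCP position; "eef_rot": TCP orientation; "wrist_force": force on the tool from outside, world axes, zero at the start; "torque": the same for the moment, N m; "opening": opening from 0.0 (shut) to 1.0 (fully open); "grasp_force": force on a finger pad.
Only numpy, scipy, OpenCV 4.12 (cv2) and the standard library are available. Lean on these libraries where they do the work, as an engineer would, in place of code of your own. Each camera call takes 0.05 s, during which the arm holds its last target. There are 200 camera calls.

## Working session

There is one attempt and no reset: what is moved stays moved. The work goes in short steps, Python scripts to look and compute and a tool call to move; the robot and the scene stay as the last step left them, time stands still between calls to the robot, and variables do not carry over. Pictures are saved under pics/ and viewed, at most 14 in all, crops included, and the job is handed in when it is done.

Besides the shell and the picture viewer there is one more tool, called after ">>>" by a JSON object that holds its "method" and its "body". arm_command: Moves the arm, as the interface text tells. Its arguments: {"type":"object","properties":{"dp":{"type":"array"},"turn":{"type":"array"},"jaw":{"type":"array"}},"required":["dp","turn","jaw"]}

```bash
mkdir -p pics
python3 - <<'E'
from bench import *
import cv2,numpy as np
for n in("scene","top"):
    cv2.imwrite(f"pics/{n}0.png",camera(n)); c=get_calibration(n); print(n,c)
o=get_obs();print({k:np.round(v,3) for k,v in o.items()})
E
```

```text
scene {'camera_matrix': array([[363.70874883,   0.        , 248.25211276],
       [  0.        , 363.70874883, 191.03227424],
       [  0.        ,   0.        ,   1.        ]]), 'R': array([[ 0.79520724,  0.60627644,  0.0086206 ],
       [ 0.38210191, -0.49003389, -0.78349532],
       [-0.47079037,  0.6263351 , -0.62133789]]), 't': array([-0.40353448, -0.14559391,  1.20397585])}
top {'camera_matrix': array([[367.63482919,   0.        , 254.8766492 ],
       [  0.        , 367.63482919, 186.78510904],
       [  0.        ,   0.        ,   1.        ]]), 'R': array([[-0.01053181, -0.99951519, -0.02929968],
       [-0.99321068,  0.01385119, -0.11550194],
       [ 0.11585178,  0.02788431, -0.99287503]]), 't': array([-0.00266098,  0.54945395,  0.84056967])}
{'time_s': np.float64(0.1), 'q': array([ 0.934,  0.181,  1.608,  0.   ,  1.354, -0.206]), 'dq': array([ 0.   , -0.002,  0.001,  0.001,  0.   , -0.001]), 'joint_efforts': array([-1.0000e-03, -4.4588e+01, -3.5224e+01, -0.0000e+00,  4.0000e-03,
       -0.0000e+00]), 'eef_pos': array([0.24 , 0.522, 0.196]), 'eef_rot': array([-0.   ,  0.214,  0.977, -0.001]), 'wrist_force': array([-0.01 , -0.132,  0.006]), 'torque': array([-0.016, -0.066, -0.002]), 'grasp_force': np.float64(0.0), 'opening': np.float64(1.002)}
```

View pics/scene0.png

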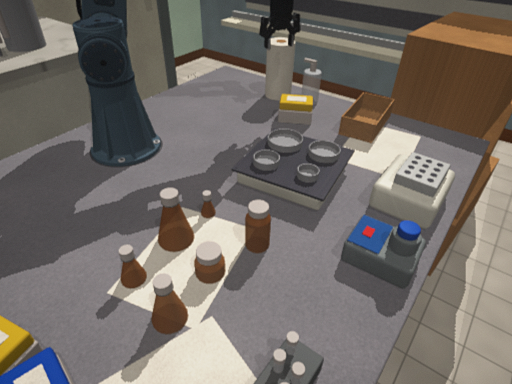

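View pics/top0.png

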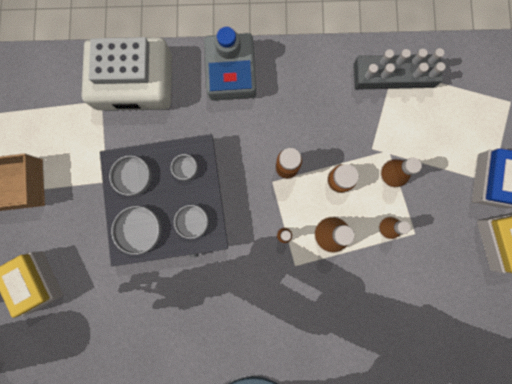

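The scene view shows flasks a (172,220), b (168,305), c (130,267) and d (207,205), with the bottle at (258,225) and the jar at (209,262). The top view shows caps a (343,236), b (412,166), c (403,228), d (286,236), and cups a (136,230), b (130,175), c (190,222), d (183,167).

```bash
cat > m.py <<'E'
import cv2,numpy as np
from bench import *
def blob(mask,seed):
    n,l,s,c=cv2.connectedComponentsWithStats(mask.astype(np.uint8),connectivity=4)
    ys,xs=np.nonzero(l); i=np.argmin((xs-seed[0])**2+(ys-seed[1])**2); k=l[ys[i],xs[i]]
    pts=np.argwhere(l==k)[:,::-1].astype(np.int32); h=cv2.convexHull(pts)
    m=cv2.moments(h); return np.array([m['m10']/m['m00'],m['m01']/m['m00']]),s[k],cv2.fitEllipse(h)
def ray(n,p):
    c=get_calibration(n);R,t=c['R'],np.ravel(c['t'])
    d=R.T@np.linalg.inv(c['camera_matrix'])@[p[0],p[1],1]; return -R.T@t,d/np.linalg.norm(d)
def plane(n,p,z):
    o,d=ray(n,p); return o+d*(z-o[2])/d[2]
def tri(p,q):
    a,u=ray('scene',p);b,v=ray('top',q)
    s=np.linalg.lstsq(np.c_[u,-v],b-a,rcond=None)[0]
    A,B=a+s[0]*u,b+s[1]*v; return (A+B)/2,np.linalg.norm(A-B)
E
python3 - <<'E'
from m import *
for n,cs in (("scene",[(169,200),(163,288),(126,254),(207,196),(209,252),(150,240),(200,285)]),("top",[(345,236),(414,165),(404,228),(286,236),(347,175),(370,200),(300,200)])):
    im=cv2.imread(f"pics/{n}0.png");hsv=cv2.cvtColor(im,cv2.COLOR_BGR2HSV)
    print(n,[hsv[y,x].tolist() for x,y in cs])
S=cv2.imread("pics/scene0.png")[180:335,100:285];T=cv2.imread("pics/top0.png")[135:265,95:440]
cv2.imwrite("pics/sc.png",cv2.resize(S,None,fx=3.5,fy=3.5,interpolation=cv2.INTER_CUBIC))
cv2.imwrite("pics/tc.png",cv2.resize(T,None,fx=2.3,fy=2.3,interpolation=cv2.INTER_CUBIC))
E
```

```text
scene [[12, 34, 98], [13, 30, 135], [13, 30, 154], [12, 24, 105], [11, 26, 206], [165, 12, 133], [20, 37, 158]]
top [[11, 22, 200], [15, 21, 197], [19, 21, 197], [12, 19, 200], [14, 22, 199], [25, 19, 227], [21, 23, 225]]
```

View pics/sc.png

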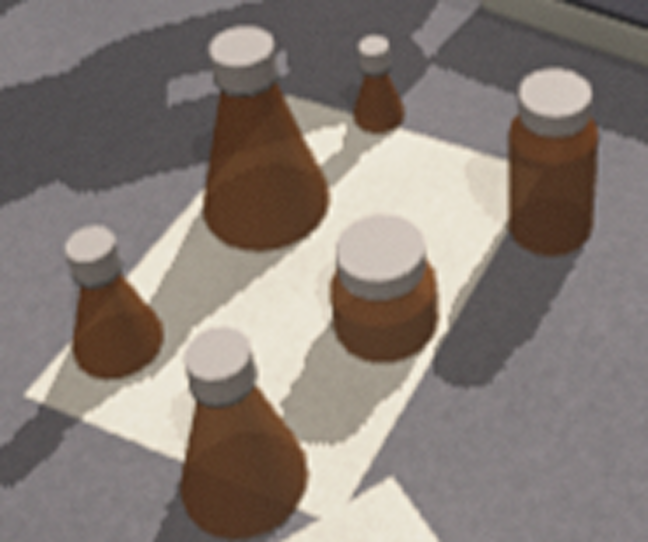

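View pics/tc.png

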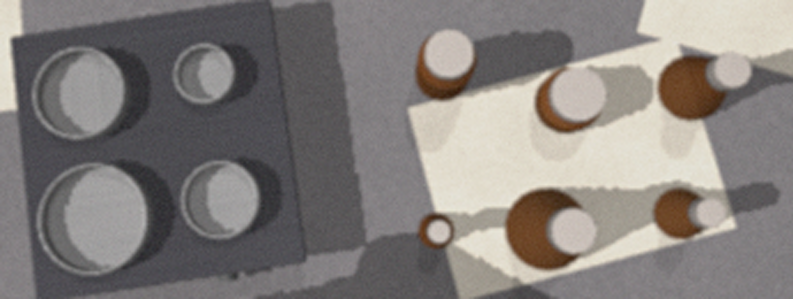

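The crops show the cap tops clearly: scene crop a (243,47), b (218,352), c (92,243), d (374,44); top crop a (574,231), b (732,70), c (711,212), d (438,232). Next I'll extract them with masks and triangulate.

```bash
cat > meas.py <<'E'
from m import *
sc={k:(x/3.5+100,y/3.5+180) for k,(x,y) in dict(a=(243,47),b=(218,352),c=(92,243),d=(374,44),bottle=(555,93),jar=(381,243)).items()}
tp={k:(x/2.3+95,y/2.3+135) for k,(x,y) in dict(a=(574,231),b=(732,70),c=(711,212),d=(438,232),bottle=(449,53),jar=(578,94)).items()}
def cap(im,p,tol):
    F=4; big=cv2.resize(im,None,fx=F,fy=F,interpolation=cv2.INTER_CUBIC); big=cv2.bilateralFilter(big,9,15,5)
    m=np.zeros((big.shape[0]+2,big.shape[1]+2),np.uint8); s=(int(p[0]*F),int(p[1]*F))
    cv2.floodFill(big,m,s,0,(tol,)*3,(tol,)*3,cv2.FLOODFILL_MASK_ONLY|cv2.FLOODFILL_FIXED_RANGE|4)
    e=cv2.fitEllipse(cv2.convexHull(np.argwhere(m[1:-1,1:-1])[:,::-1].astype(np.int32)))
    return (np.array(e[0])+.5)/F-.5,np.array(e[1])/F
H=dict(a=.142,b=.116,c=.092,d=.07,bottle=.12,jar=.07)
A=cv2.imread("pics/scene0.png");B=cv2.imread("pics/top0.png")
for k in H:
    p,ps=cap(A,sc[k],22);q,qs=cap(B,tp[k],14)
    X,g=tri(p,q);Y,gm=tri(np.array(sc[k])-.5,np.array(tp[k])-.5)
    print(k,'auto',X.round(4),'gap',round(g,4),'man',Y.round(4),round(gm,4),'sz',ps.round(1),qs.round(1),'topplane',plane('top',q,H[k])[:2].round(4),'man',plane('top',np.array(tp[k])-.5,H[k])[:2].round(4))
h={k:(x/2.3+95,y/2.3+135) for k,(x,y) in dict(a=(92,219),b=(80,93),c=(220,200),d=(205,73)).items()}
hs=dict(a=(286,141),b=(324,153),c=(266,160),d=(308,174))
gA=cv2.cvtColor(A,6);gB=cv2.cvtColor(B,6)
print(gA[165:170,285:290].mean(),gB[195:200,150:160].mean())
for k in h:
    X={}
    q,s,e=blob(gB>gB[195:200,150:160].mean()+22,h[k]);p,s2,e2=blob(gA>gA[165:170,285:290].mean()+22,hs[k])
    X,g=tri(p,q)
    print(k,q.round(1),s[2:4],p.round(1),s2[2:4],X.round(4),round(g,4),'man82',plane('top',np.array(h[k])-.5,.082).round(4))
cv2.imwrite("pics/cups.png",cv2.resize(A[115:210,225:365],None,fx=5,fy=5,interpolation=cv2.INTER_CUBIC))
E
python3 meas.py
```

```text
a auto [ 0.4354 -0.1926  0.1421] gap 0.0006 man [ 0.4358 -0.1923  0.1417] 0.0001 sz [10.2 17.7] [18.  18.7] topplane [ 0.4356 -0.1924] man [ 0.4358 -0.1922]
b auto [ 0.6437 -0.3415  0.0874] gap 0.0602 man [ 0.5815 -0.3489  0.1161] 0.0007 sz [171.7 176.3] [121.6 201.4] topplane [ 0.615 -0.35 ] man [ 0.5817 -0.3487]
c auto [ 0.4448 -0.3309  0.0891] gap 0.0038 man [ 0.4512 -0.3306  0.0933] 0.0005 sz [ 8.8 13.9] [16.7 20.9] topplane [ 0.4435 -0.3314] man [ 0.4513 -0.3308]
d auto [ 0.4348 -0.0776  0.0702] gap 0.0007 man [ 0.4345 -0.0767  0.0708] 0.0013 sz [4.5 7.5] [8.1 8.2] topplane [ 0.4351 -0.0774] man [ 0.435  -0.0763]
bottle auto [ 0.6005 -0.0876  0.1202] gap 0.0006 man [ 0.6007 -0.0877  0.1202] 0.0013 sz [12.8 19.9] [19.6 19.7] topplane [ 0.6007 -0.0874] man [ 0.6012 -0.0873]
jar auto [ 0.6428 -0.3438  0.0892] gap 0.0626 man [ 0.5674 -0.216   0.0723] 0.0007 sz [170.9 176.5] [119.1 202.1] topplane [ 0.6233 -0.3725] man [ 0.568  -0.2163]
75.08 76.58
a [134.6 229.9] [48 49] [223.7 102.2] [329 214] [0.4037 0.14   0.2479] 0.1444 man82 [0.451  0.2584 0.082 ]
b [128.5 174.9] [40 41] [223.7 102.2] [329 214] [0.4737 0.0999 0.3064] 0.2085 man82 [0.5745 0.2737 0.082 ]
c [190.  221.4] [35 34] [265.7 157. ] [27 16] [0.4673 0.134  0.0801] 0.0021 man82 [0.468  0.1339 0.082 ]
d [182.9 166.5] [27 26] [308.  169.4] [23 14] [0.5918 0.1515 0.0816] 0.0006 man82 [0.5926 0.15   0.082 ]
```

View pics/cups.png

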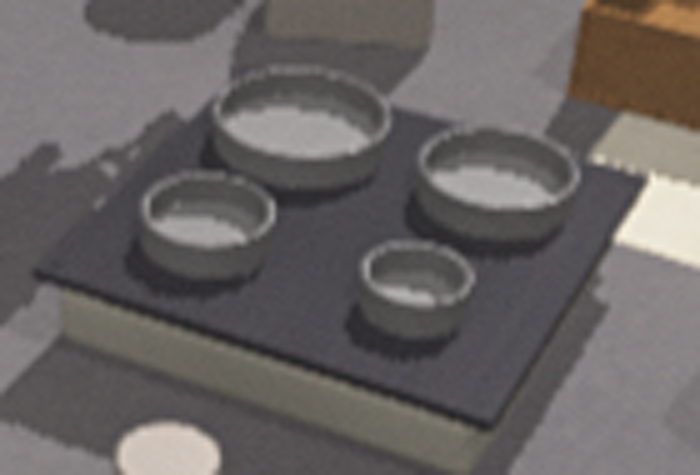

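Triangulated cap heights (0.142, 0.116, 0.093, 0.071) match the given sizes, and the cup rims sit at about 0.08 on a 125 mm square. I'll align the tool axes with the world and lift a little before moving over.

>>> {"method": "arm_command", "body": {"dp": [[0, 0, -0.2], [0, 0, -0.2], [0, 0, -0.2], [0, 0, -0.2]], "turn": [[0, 0, -0.3], [0, 0, -0.6], [0, 0, -0.824], [0, 0, -0.824]], "jaw": [0.7, 0.7, 0.7, 0.7]}}

```text
time_s: 0.6
eef_pos: [0.2399, 0.5222, 0.2467]
eef_rot: [-0.0, 0.0, 1.0, -0.0]
wrist_force: [-0.2, -0.3, 0.8]
opening: 0.7
grasp_force: 0.0
```

Run:
```python
from m import *
from scipy.spatial.transform import Rotation as Ro
o=get_obs();w=o['eef_rot'];print(o['eef_pos'],Ro.from_quat([*w[1:],w[0]]).as_matrix().round(3),o['q'])
# two-view check of the cup rims (rim centres read from the crops)
s=dict(a=(301,120),b=(497,177),c=(208,213),d=(417,275));t=dict(a=(92,219),b=(80,93),c=(220,200),d=(205,73))
for k in s: print(k,[np.round(v,4) for v in tri(np.array(s[k])/5+[224.5,114.5],np.array(t[k])/2.3+[94.5,134.5])])
```

```text
[0.2398914  0.52223523 0.24665087] [[-1.     0.    -0.001]
 [ 0.     1.    -0.001]
 [ 0.001 -0.001 -1.   ]] [ 9.33729633e-01  1.43120319e-01  1.54945833e+00  3.18688776e-05
  1.44989624e+00 -6.36629393e-01]
a [array([0.45  , 0.2597, 0.0758]), np.float64(0.0028)]
b [array([0.5748, 0.2756, 0.0753]), np.float64(0.0019)]
c [array([0.4677, 0.1341, 0.0797]), np.float64(0.0008)]
d [array([0.5923, 0.1497, 0.0826]), np.float64(0.0005)]
```

>>> {"method": "arm_command", "body": {"dp": [[-0.05, -0.2, 0], [-0.1, -0.4, 0], [-0.16, -0.6, 0], [-0.21, -0.8, 0], [-0.26, -1, 0]], "turn": [[0, 0, 0], [0, 0, 0], [0, 0, 0], [0, 0, 0], [0, 0, 0]], "jaw": [0.7, 0.7, 0.7, 0.7, 0.7]}}

```text
time_s: 1.23
eef_pos: [0.3053, 0.271, 0.2469]
eef_rot: [-0.0, 0.001, 1.0, -0.0]
wrist_force: [1.1, -1.5, 0.4]
opening: 0.697
grasp_force: 0.0
```

>>> {"method": "arm_command", "body": {"dp": [[-0.05, -0.2, 0], [-0.1, -0.4, 0], [-0.16, -0.6, 0], [-0.21, -0.8, 0], [-0.26, -1, 0]], "turn": [[0, 0, 0], [0, 0, 0], [0, 0, 0], [0, 0, 0], [0, 0, 0]], "jaw": [0.7, 0.7, 0.7, 0.7, 0.7]}}

```text
time_s: 1.85
eef_pos: [0.3705, 0.0209, 0.2471]
eef_rot: [0.0, 0.001, 1.0, -0.0]
wrist_force: [2.0, 0.1, 0.6]
opening: 0.698
grasp_force: 0.0
```

>>> {"method": "arm_command", "body": {"dp": [[-0.06, -0.2, 0], [-0.12, -0.4, 0], [-0.18, -0.6, 0], [-0.26, -0.86, 0], [-0.26, -0.86, 0]], "turn": [[0, 0, 0], [0, 0, 0], [0, 0, 0], [0, 0, 0], [0, 0, 0]], "jaw": [0.7, 0.7, 0.7, 0.7, 0.7]}}

```text
time_s: 2.48
eef_pos: [0.4356, -0.1957, 0.2463]
eef_rot: [-0.001, 0.003, 1.0, 0.0]
wrist_force: [-0.8, -0.5, 0.5]
opening: 0.699
grasp_force: 0.0
```

>>> {"method": "arm_command", "body": {"dp": [[0, 0.012, 0.14], [0, 0.012, 0.28], [0, 0.012, 0.42], [0, 0.012, 0.545], [0, 0.012, 0.545]], "turn": [[0, 0, 0], [0, 0, 0], [0, 0, 0], [0, 0, 0], [0, 0, 0]], "jaw": [0.7, 0.7, 0.7, 0.7, 0.7]}}

```text
time_s: 3.1
eef_pos: [0.4335, -0.1871, 0.1086]
eef_rot: [-0.002, 0.0, 1.0, 0.002]
wrist_force: [-0.1, 0.4, 0.5]
opening: 0.702
grasp_force: 0.0
```

>>> {"method": "arm_command", "body": {"dp": [[0, 0, 0], [0, 0, 0], [0, 0, 0], [0, 0, 0], [0, 0, 0]], "turn": [[0, 0, 0], [0, 0, 0], [0, 0, 0], [0, 0, 0], [0, 0, 0]], "jaw": [0.5, 0.45, 0.4, 0.35, 0.3]}}

```text
time_s: 3.72
eef_pos: [0.4357, -0.1895, 0.1111]
eef_rot: [0.0, -0.0, 1.0, -0.0]
wrist_force: [-0.5, 0.1, 0.3]
opening: 0.304
grasp_force: 0.0
```

Run:
```python
from m import *
a=camera("scene");b=camera("top")
cv2.imwrite("pics/g1.png",np.hstack([cv2.resize(a[100:340,60:320],(400,370)),cv2.resize(b[130:270,250:440],(400,370))]))
print(get_obs()['wrist_force'],get_obs()['grasp_force'])
```

```text
[0.58736127 0.05773695 0.28975767] 0.0
```

View pics/g1.png

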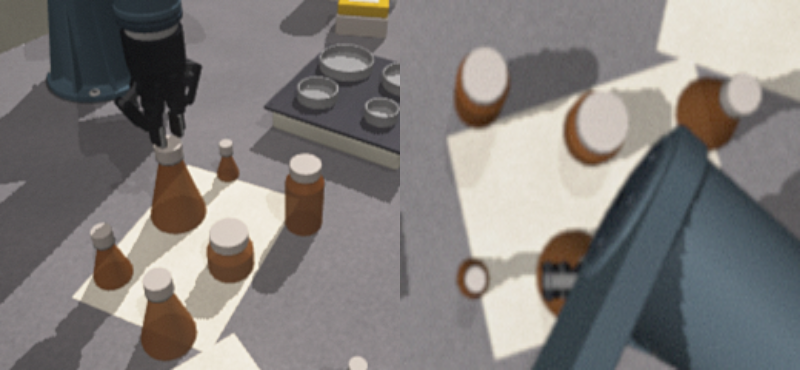

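The gripper is down over flask a, but it reports opening 0.30 and no force. A closer look should show where the pads sit relative to the cap.

Run:
```python
from m import *
a=camera("scene");b=camera("top")
cv2.imwrite("pics/g2.png",np.hstack([cv2.resize(a[160:260,130:230],(400,400),interpolation=2),cv2.resize(b[200:270,300:370],(400,400),interpolation=2)]))
for n in("scene","top"):
    c=get_calibration(n)
    for X in([.4357,-.1895,.111],[.4357,-.1895,.130],[.4356,-.1925,.142]):
        x=c['camera_matrix']@(c['R']@X+np.ravel(c['t']));print(n,x[:2]/x[2])
```

```text
scene [171.58428117 203.04002023]
scene [170.52656761 196.44427315]
scene [168.78661681 192.83901946]
top [339.68340525 234.78841164]
top [341.52721242 234.91894906]
top [344.23193396 235.0394866 ]
```

View pics/g2.png

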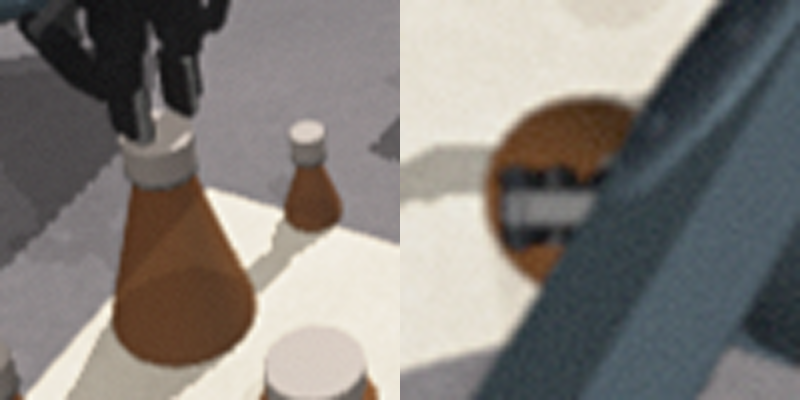

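The tips are seen level with the cap top, at about z 0.145. That is roughly 33 mm above the reported TCP, so nothing was gripped. I'll open, go about 30 mm lower (clear of the cone either way), and look before closing.

>>> {"method": "arm_command", "body": {"dp": [[0, 0, 0], [0, -0.01, 0], [0, -0.01, 0], [0, -0.01, 0.06], [0, -0.01, 0.12]], "turn": [[0, 0, 0], [0, 0, 0], [0, 0, 0], [0, 0, 0], [0, 0, 0]], "jaw": [0.75, 0.75, 0.75, 0.75, 0.75]}}

```text
time_s: 4.55
eef_pos: [0.4353, -0.1917, 0.0796]
eef_rot: [-0.0, -0.0, 1.0, 0.0]
wrist_force: [-0.6, 0.5, -0.3]
opening: 0.748
grasp_force: 0.0
```

Run:
```python
from m import *
a=camera("scene");b=camera("top")
cv2.imwrite("pics/g3.png",np.hstack([cv2.resize(a[160:260,130:230],(400,400),interpolation=2),cv2.resize(b[200:270,300:370],(400,400),interpolation=2)]))
o=get_obs();print(o['eef_pos'],o['wrist_force'],o['opening'])
```

```text
[ 0.43380122 -0.19055078  0.07815012] [-0.76212743 -0.0527879  -0.90931105] 0.7461619100880729
```

View pics/g3.png

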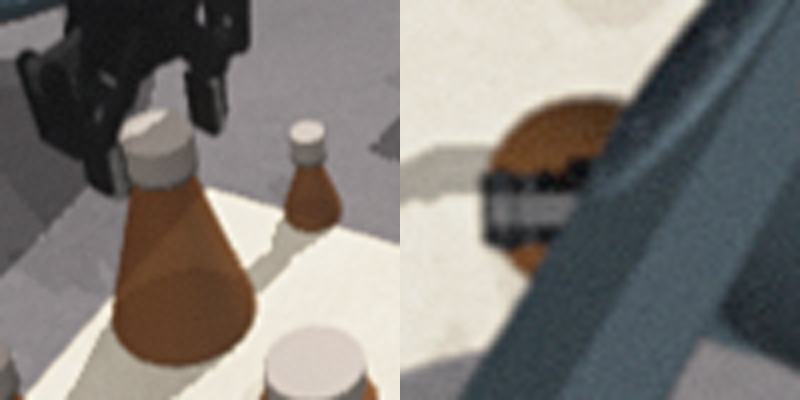

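The fingers now straddle the cap, with tips at crop (110,190) and (210,130), about the level of the cap's bottom edge. Closing.

>>> {"method": "arm_command", "body": {"dp": [[0, 0, 0], [0, 0, 0], [0, 0, 0], [0, 0, 0], [0, 0, 0]], "turn": [[0, 0, 0], [0, 0, 0], [0, 0, 0], [0, 0, 0], [0, 0, 0]], "jaw": [0.6, 0.5, 0.4, 0.2, 0]}}

```text
time_s: 5.28
eef_pos: [0.4362, -0.1925, 0.0816]
eef_rot: [0.001, -0.0, 1.0, -0.001]
wrist_force: [0.4, -2.2, 4.9]
opening: 0.448
grasp_force: 60.6
```

>>> {"method": "arm_command", "body": {"dp": [[0, 0, 0], [0, 0, 0], [0, 0, -0.02], [0, 0, -0.04], [0, 0, -0.08]], "turn": [[0, 0, 0], [0, 0, 0], [0, 0, 0], [0, 0, 0], [0, 0, 0]], "jaw": [0, 0, 0, 0, 0]}}

```text
time_s: 5.9
eef_pos: [0.4349, -0.1913, 0.1006]
eef_rot: [-0.001, -0.0, 1.0, 0.001]
wrist_force: [0.4, 0.5, -1.9]
opening: 0.45
grasp_force: 60.4
```

Gripped: opening 0.45 (38 mm) at 60 N. Lifting.

>>> {"method": "arm_command", "body": {"dp": [[0, 0, -0.1], [0, 0, -0.2], [0, 0, -0.32], [0, 0, -0.44], [0, 0, -0.54]], "turn": [[0, 0, 0], [0, 0, 0], [0, 0, 0], [0, 0, 0], [0, 0, 0]], "jaw": [0, 0, 0, 0, 0]}}

```text
time_s: 6.52
eef_pos: [0.4356, -0.1918, 0.2376]
eef_rot: [0.0, -0.0, 1.0, -0.0]
wrist_force: [0.9, -0.3, -2.0]
opening: 0.453
grasp_force: 60.5
```

>>> {"method": "arm_command", "body": {"dp": [[0, 0.12, 0], [0, 0.28, 0], [0, 0.46, 0], [0, 0.64, 0], [0, 0.82, 0]], "turn": [[0, 0, 0], [0, 0, 0], [0, 0, 0], [0, 0, 0], [0, 0, 0]], "jaw": [0, 0, 0, 0, 0]}}

```text
time_s: 7.15
eef_pos: [0.4351, 0.0146, 0.2364]
eef_rot: [0.0, -0.0, 1.0, 0.0]
wrist_force: [0.3, 0.3, -1.8]
opening: 0.449
grasp_force: 60.7
```

>>> {"method": "arm_command", "body": {"dp": [[-0.02, 0.18, 0], [-0.03, 0.36, 0], [-0.04, 0.54, 0], [-0.05, 0.7, 0], [-0.06, 0.8, 0]], "turn": [[0, 0, 0], [0, 0, 0], [0, 0, 0], [0, 0, 0], [0, 0, 0]], "jaw": [0, 0, 0, 0, 0]}}

```text
time_s: 7.78
eef_pos: [0.4498, 0.215, 0.2362]
eef_rot: [-0.0, -0.001, 1.0, 0.0]
wrist_force: [0.5, -0.7, -1.5]
opening: 0.449
grasp_force: 60.8
```

>>> {"method": "arm_command", "body": {"dp": [[-0.005, 0.18, 0], [-0.005, 0.18, 0], [-0.005, 0.18, 0]], "turn": [[0, 0, 0], [0, 0, 0], [0, 0, 0]], "jaw": [0, 0, 0]}}

```text
time_s: 8.15
eef_pos: [0.4512, 0.2578, 0.2358]
eef_rot: [-0.0, -0.001, 1.0, -0.0]
wrist_force: [0.3, -0.4, -1.0]
opening: 0.45
grasp_force: 61.3
```

>>> {"method": "arm_command", "body": {"dp": [[0, 0, 0.06], [0, 0, 0.12], [0, 0, 0.18], [0, 0, 0.24], [0, 0, 0.24]], "turn": [[0, 0, 0], [0, 0, 0], [0, 0, 0], [0, 0, 0], [0, 0, 0]], "jaw": [0, 0, 0, 0, 0]}}

```text
time_s: 8.78
eef_pos: [0.4504, 0.2576, 0.1739]
eef_rot: [-0.002, -0.0, 1.0, -0.001]
wrist_force: [0.2, -0.1, -1.3]
opening: 0.447
grasp_force: 61.3
```

Run:
```python
from m import *
a=camera("scene");b=camera("top")
cv2.imwrite("pics/p1.png",np.hstack([cv2.resize(a[80:210,225:365],(400,370),interpolation=2),cv2.resize(b[130:270,95:245],(400,370),interpolation=2)]))
print(get_obs()['eef_pos'])
```

```text
[0.45162711 0.25812504 0.17581181]
```

View pics/p1.png

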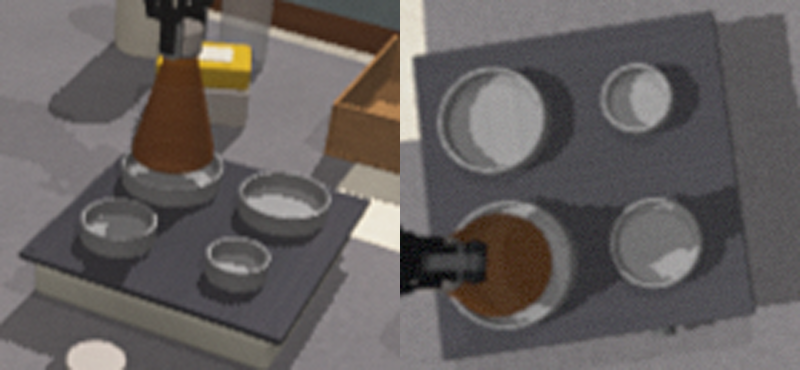

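Flask a hangs centred over cup a: base at crop (172,150) above the cup at (173,165). Lowering.

>>> {"method": "arm_command", "body": {"dp": [[0, 0, 0.04], [0, 0, 0.08], [0, 0, 0.1], [0, 0, 0.115], [0, 0, 0.12]], "turn": [[0, 0, 0], [0, 0, 0], [0, 0, 0], [0, 0, 0], [0, 0, 0]], "jaw": [0, 0, 0, 0, 0]}}

```text
time_s: 9.5
eef_pos: [0.4515, 0.2581, 0.1456]
eef_rot: [-0.0, -0.0, 1.0, -0.0]
wrist_force: [0.6, 0.1, -1.3]
opening: 0.451
grasp_force: 61.4
```

>>> {"method": "arm_command", "body": {"dp": [[0, 0, 0.003], [0, 0, 0.003]], "turn": [[0, 0, 0], [0, 0, 0]], "jaw": [0, 0]}}

```text
time_s: 9.75
eef_pos: [0.4518, 0.2581, 0.1456]
eef_rot: [0.0, -0.0, 1.0, 0.0]
wrist_force: [-0.8, -0.9, 0.6]
opening: 0.453
grasp_force: 61.5
```

>>> {"method": "arm_command", "body": {"dp": [[0, 0, 0.002], [0, 0, 0.002]], "turn": [[0, 0, 0], [0, 0, 0]], "jaw": [0, 0]}}

```text
time_s: 10.0
eef_pos: [0.452, 0.2582, 0.1456]
eef_rot: [0.001, -0.0, 1.0, 0.0]
wrist_force: [-2.1, -2.3, 5.7]
opening: 0.446
grasp_force: 62.1
```

>>> {"method": "arm_command", "body": {"dp": [[0, 0, 0], [0, 0, 0], [0, 0, 0], [0, 0, 0], [0, 0, 0]], "turn": [[0, 0, 0], [0, 0, 0], [0, 0, 0], [0, 0, 0], [0, 0, 0]], "jaw": [0.5, 0.55, 0.65, 0.75, 0.75]}}

```text
time_s: 10.62
eef_pos: [0.4515, 0.2581, 0.1445]
eef_rot: [-0.0, -0.0, 1.0, -0.0]
wrist_force: [-0.0, -0.2, -0.1]
opening: 0.75
grasp_force: 0.0
```

>>> {"method": "arm_command", "body": {"dp": [[0, 0, -0.05], [0, 0, -0.15], [0, 0, -0.3], [0, 0, -0.45], [0, 0, -0.6]], "turn": [[0, 0, 0], [0, 0, 0], [0, 0, 0], [0, 0, 0], [0, 0, 0]], "jaw": [0.75, 0.75, 0.75, 0.75, 0.75]}}

```text
time_s: 11.25
eef_pos: [0.4515, 0.2581, 0.2969]
eef_rot: [0.001, -0.0, 1.0, 0.0]
wrist_force: [0.7, 0.3, 0.8]
opening: 0.753
grasp_force: 0.0
```

>>> {"method": "arm_command", "body": {"dp": [[-0.04, -0.2, 0], [-0.08, -0.4, 0], [-0.12, -0.6, 0], [-0.16, -0.8, 0], [-0.2, -1, 0]], "turn": [[0, 0, 0], [0, 0, 0], [0, 0, 0], [0, 0, 0], [0, 0, 0]], "jaw": [0.7, 0.7, 0.7, 0.7, 0.7]}}

```text
time_s: 11.88
eef_pos: [0.502, 0.0065, 0.2958]
eef_rot: [0.001, -0.0, 1.0, -0.0]
wrist_force: [0.8, 0.5, -0.2]
opening: 0.702
grasp_force: 0.0
```

>>> {"method": "arm_command", "body": {"dp": [[-0.04, -0.2, 0], [-0.08, -0.4, 0], [-0.12, -0.6, 0], [-0.16, -0.8, 0], [-0.2, -1, 0]], "turn": [[0, 0, 0], [0, 0, 0], [0, 0, 0], [0, 0, 0], [0, 0, 0]], "jaw": [0.7, 0.7, 0.7, 0.7, 0.7]}}

```text
time_s: 12.5
eef_pos: [0.5522, -0.2436, 0.2958]
eef_rot: [0.001, -0.0, 1.0, -0.0]
wrist_force: [0.5, -0.0, 0.0]
opening: 0.7
grasp_force: 0.0
```

>>> {"method": "arm_command", "body": {"dp": [[-0.05, -0.2, 0.1], [-0.1, -0.36, 0.2], [-0.12, -0.428, 0.3], [-0.12, -0.428, 0.4], [-0.12, -0.428, 0.4]], "turn": [[0, 0, 0], [0, 0, 0], [0, 0, 0], [0, 0, 0], [0, 0, 0]], "jaw": [0.7, 0.7, 0.7, 0.7, 0.7]}}

```text
time_s: 13.12
eef_pos: [0.5807, -0.3481, 0.1925]
eef_rot: [-0.002, -0.0, 1.0, 0.002]
wrist_force: [0.6, 0.3, 0.1]
opening: 0.7
grasp_force: 0.0
```

Run:
```python
from m import *
b=camera("top");a=camera("scene")
print(get_obs()['eef_pos'])
cv2.imwrite("pics/t2.png",np.hstack([cv2.resize(a[80:380,60:380],(400,375)),cv2.resize(b[120:280,90:250],(375,375))]))
```

```text
[ 0.58228591 -0.34885747  0.19592738]
```

View pics/t2.png

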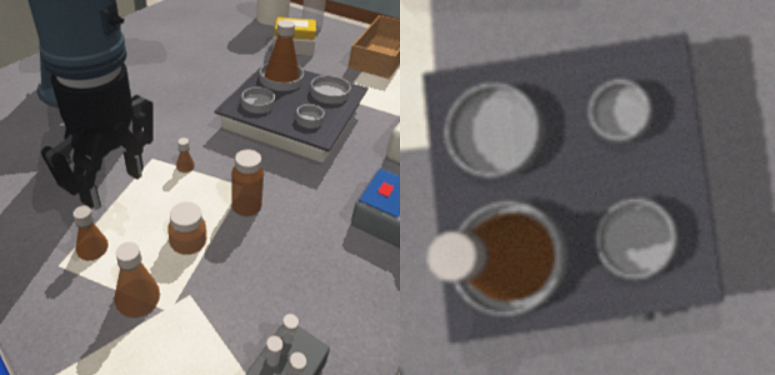

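Flask a stands centred in cup a (top crop (507,258)), and the gripper is above flask b. Descending and gripping.

>>> {"method": "arm_command", "body": {"dp": [[0, 0, 0.15], [0, 0, 0.3], [0, 0, 0.44], [0, 0, 0.56], [0, 0, 0.56]], "turn": [[0, 0, 0], [0, 0, 0], [0, 0, 0], [0, 0, 0], [0, 0, 0]], "jaw": [0.7, 0.7, 0.7, 0.7, 0.7]}}

```text
time_s: 13.85
eef_pos: [0.5812, -0.3478, 0.0538]
eef_rot: [-0.001, -0.001, 1.0, 0.001]
wrist_force: [-0.8, 0.1, -0.1]
opening: 0.701
grasp_force: 0.0
```

>>> {"method": "arm_command", "body": {"dp": [[0, 0, 0], [0, 0, 0], [0, 0, 0], [0, 0, 0], [0, 0, 0]], "turn": [[0, 0, 0], [0, 0, 0], [0, 0, 0], [0, 0, 0], [0, 0, 0]], "jaw": [0.6, 0.5, 0.4, 0.3, 0]}}

```text
time_s: 14.48
eef_pos: [0.5829, -0.3499, 0.0566]
eef_rot: [0.001, -0.0, 1.0, -0.001]
wrist_force: [-0.5, -0.2, 7.6]
opening: 0.377
grasp_force: 59.5
```

>>> {"method": "arm_command", "body": {"dp": [[0, 0, 0], [0, 0, 0], [0, 0, 0]], "turn": [[0, 0, 0], [0, 0, 0], [0, 0, 0]], "jaw": [0, 0, 0]}}

```text
time_s: 14.85
eef_pos: [0.5829, -0.3498, 0.0565]
eef_rot: [0.001, -0.0, 1.0, -0.001]
wrist_force: [-0.4, -1.3, 7.0]
opening: 0.38
grasp_force: 59.5
```

>>> {"method": "arm_command", "body": {"dp": [[0, 0, -0.08], [0, 0, -0.22], [0, 0, -0.38], [0, 0, -0.54], [0, 0, -0.68]], "turn": [[0, 0, 0], [0, 0, 0], [0, 0, 0], [0, 0, 0], [0, 0, 0]], "jaw": [0, 0, 0, 0, 0]}}

```text
time_s: 15.48
eef_pos: [0.5819, -0.3486, 0.2273]
eef_rot: [0.0, -0.0, 1.0, -0.0]
wrist_force: [0.2, -0.8, -1.2]
opening: 0.378
grasp_force: 59.8
```

>>> {"method": "arm_command", "body": {"dp": [[0, 0.14, 0], [0, 0.32, 0], [0, 0.52, 0], [0, 0.72, 0], [0, 0.92, 0]], "turn": [[0, 0, 0], [0, 0, 0], [0, 0, 0], [0, 0, 0], [0, 0, 0]], "jaw": [0, 0, 0, 0, 0]}}

```text
time_s: 16.1
eef_pos: [0.5814, -0.1171, 0.2255]
eef_rot: [0.0, -0.0, 1.0, 0.0]
wrist_force: [0.9, 0.5, -1.3]
opening: 0.375
grasp_force: 60.0
```

>>> {"method": "arm_command", "body": {"dp": [[0.005, 0.2, 0], [0.01, 0.4, 0], [0.015, 0.6, 0], [0.02, 0.8, 0], [0.025, 1, 0]], "turn": [[0, 0, 0], [0, 0, 0], [0, 0, 0], [0, 0, 0], [0, 0, 0]], "jaw": [0, 0, 0, 0, 0]}}

```text
time_s: 16.73
eef_pos: [0.5749, 0.1329, 0.2256]
eef_rot: [0.0, -0.0, 1.0, 0.0]
wrist_force: [0.2, -0.1, -1.7]
opening: 0.382
grasp_force: 60.0
```

>>> {"method": "arm_command", "body": {"dp": [[0, 0.18, 0], [0, 0.34, 0], [0, 0.48, 0], [0, 0.57, 0], [0, 0.57, 0]], "turn": [[0, 0, 0], [0, 0, 0], [0, 0, 0], [0, 0, 0], [0, 0, 0]], "jaw": [0, 0, 0, 0, 0]}}

```text
time_s: 17.35
eef_pos: [0.5749, 0.2749, 0.2249]
eef_rot: [-0.0, -0.001, 1.0, -0.0]
wrist_force: [-0.0, -1.5, -1.5]
opening: 0.375
grasp_force: 60.0
```

>>> {"method": "arm_command", "body": {"dp": [[0, 0, 0.1], [0, 0, 0.2], [0, 0, 0.3], [0, 0, 0.36], [0, 0, 0.4]], "turn": [[0, 0, 0], [0, 0, 0], [0, 0, 0], [0, 0, 0], [0, 0, 0]], "jaw": [0, 0, 0, 0, 0]}}

```text
time_s: 17.98
eef_pos: [0.5754, 0.2729, 0.1241]
eef_rot: [-0.0, 0.0, 1.0, -0.0]
wrist_force: [-1.2, 0.2, -1.0]
opening: 0.379
grasp_force: 60.0
```

>>> {"method": "arm_command", "body": {"dp": [[0, 0, 0.005], [0, 0, 0.01], [0, 0, 0.013], [0, 0, 0.016], [0, 0, 0.016]], "turn": [[0, 0, 0], [0, 0, 0], [0, 0, 0], [0, 0, 0], [0, 0, 0]], "jaw": [0, 0, 0, 0, 0]}}

```text
time_s: 18.6
eef_pos: [0.5753, 0.2738, 0.1208]
eef_rot: [0.0, -0.0, 1.0, 0.0]
wrist_force: [-0.4, -0.8, -1.4]
opening: 0.383
grasp_force: 60.0
```

>>> {"method": "arm_command", "body": {"dp": [[0, 0, 0.003], [0, 0, 0.003], [0, 0, 0.005], [0, 0, 0.005]], "turn": [[0, 0, 0], [0, 0, 0], [0, 0, 0], [0, 0, 0]], "jaw": [0, 0, 0, 0]}}

```text
time_s: 19.1
eef_pos: [0.5757, 0.2738, 0.1206]
eef_rot: [0.001, -0.0, 1.0, 0.0]
wrist_force: [-3.0, -0.7, 6.6]
opening: 0.373
grasp_force: 60.8
```

Flask b is seated (6.6 N up). Release, lift, and go to c.

>>> {"method": "arm_command", "body": {"dp": [[0, 0, 0], [0, 0, 0], [0, 0, 0], [0, 0, 0], [0, 0, 0]], "turn": [[0, 0, 0], [0, 0, 0], [0, 0, 0], [0, 0, 0], [0, 0, 0]], "jaw": [0.43, 0.5, 0.6, 0.65, 0.65]}}

```text
time_s: 19.73
eef_pos: [0.5752, 0.2737, 0.1192]
eef_rot: [-0.0, -0.0, 1.0, -0.0]
wrist_force: [0.4, -0.3, 0.3]
opening: 0.652
grasp_force: 0.0
```

>>> {"method": "arm_command", "body": {"dp": [[0, 0, -0.05], [0, 0, -0.2], [0, 0, -0.4], [0, 0, -0.6], [0, 0, -0.72]], "turn": [[0, 0, 0], [0, 0, 0], [0, 0, 0], [0, 0, 0], [0, 0, 0]], "jaw": [0.65, 0.65, 0.65, 0.65, 0.65]}}

```text
time_s: 20.35
eef_pos: [0.5762, 0.274, 0.3041]
eef_rot: [0.003, -0.0, 1.0, 0.001]
wrist_force: [-0.1, -0.8, -0.5]
opening: 0.647
grasp_force: 0.0
```

>>> {"method": "arm_command", "body": {"dp": [[0.0, -0.2, 0], [0.05, -0.4, 0], [0.1, -0.6, 0], [0.15, -0.8, 0], [0.2, -1, 0]], "turn": [[0, 0, 0], [0, 0, 0], [0, 0, 0], [0, 0, 0], [0, 0, 0]], "jaw": [0.65, 0.65, 0.65, 0.65, 0.65]}}

```text
time_s: 20.98
eef_pos: [0.525, 0.0222, 0.3006]
eef_rot: [0.001, -0.0, 1.0, -0.0]
wrist_force: [0.6, -0.0, -0.2]
opening: 0.654
grasp_force: 0.0
```

>>> {"method": "arm_command", "body": {"dp": [[0.04, -0.2, 0], [0.08, -0.4, 0], [0.12, -0.6, 0], [0.16, -0.8, 0], [0.2, -1, 0]], "turn": [[0, 0, 0], [0, 0, 0], [0, 0, 0], [0, 0, 0], [0, 0, 0]], "jaw": [0.65, 0.65, 0.65, 0.65, 0.65]}}

```text
time_s: 21.6
eef_pos: [0.4752, -0.228, 0.3007]
eef_rot: [0.001, -0.0, 1.0, -0.001]
wrist_force: [1.4, 0.5, -0.1]
opening: 0.648
grasp_force: 0.0
```

>>> {"method": "arm_command", "body": {"dp": [[0.04, -0.18, 0.1], [0.08, -0.34, 0.2], [0.096, -0.411, 0.35], [0.096, -0.411, 0.5], [0.096, -0.411, 0.64]], "turn": [[0, 0, 0], [0, 0, 0], [0, 0, 0], [0, 0, 0], [0, 0, 0]], "jaw": [0.65, 0.65, 0.65, 0.65, 0.65]}}

```text
time_s: 22.22
eef_pos: [0.4516, -0.3298, 0.1391]
eef_rot: [0.0, 0.0, 1.0, -0.0]
wrist_force: [0.2, 0.4, -0.5]
opening: 0.651
grasp_force: 0.0
```

>>> {"method": "arm_command", "body": {"dp": [[0, 0, 0.1], [0, 0, 0.22], [0, 0, 0.33], [0, 0, 0.43], [0, 0, 0.43]], "turn": [[0, 0, 0], [0, 0, 0], [0, 0, 0], [0, 0, 0], [0, 0, 0]], "jaw": [0.65, 0.65, 0.65, 0.65, 0.65]}}

```text
time_s: 22.85
eef_pos: [0.4507, -0.3281, 0.0308]
eef_rot: [-0.001, -0.0, 1.0, 0.001]
wrist_force: [-0.6, -0.1, 0.1]
opening: 0.652
grasp_force: 0.0
```

>>> {"method": "arm_command", "body": {"dp": [[0, 0, 0], [0, 0, 0], [0, 0, 0], [0, 0, 0], [0, 0, 0]], "turn": [[0, 0, 0], [0, 0, 0], [0, 0, 0], [0, 0, 0], [0, 0, 0]], "jaw": [0.5, 0.4, 0.3, 0.2, 0]}}

```text
time_s: 23.48
eef_pos: [0.4526, -0.3302, 0.0335]
eef_rot: [0.001, -0.0, 1.0, -0.001]
wrist_force: [0.7, -0.7, 6.8]
opening: 0.308
grasp_force: 58.5
```

>>> {"method": "arm_command", "body": {"dp": [[0, 0, 0], [0, 0, 0], [0, 0, 0]], "turn": [[0, 0, 0], [0, 0, 0], [0, 0, 0]], "jaw": [0, 0, 0]}}

```text
time_s: 23.85
eef_pos: [0.4526, -0.3302, 0.0334]
eef_rot: [0.001, -0.0, 1.0, -0.001]
wrist_force: [-0.0, -1.8, 6.7]
opening: 0.306
grasp_force: 58.5
```

>>> {"method": "arm_command", "body": {"dp": [[0, 0, -0.08], [0, 0, -0.22], [0, 0, -0.38], [0, 0, -0.54], [0, 0, -0.64]], "turn": [[0, 0, 0], [0, 0, 0], [0, 0, 0], [0, 0, 0], [0, 0, 0]], "jaw": [0, 0, 0, 0, 0]}}

```text
time_s: 24.48
eef_pos: [0.4521, -0.3296, 0.1943]
eef_rot: [0.001, -0.0, 1.0, -0.001]
wrist_force: [-0.2, -1.1, -0.5]
opening: 0.307
grasp_force: 59.2
```

>>> {"method": "arm_command", "body": {"dp": [[0, 0.14, 0], [-0.01, 0.34, 0], [-0.02, 0.54, 0], [-0.03, 0.76, 0], [-0.03, 0.98, 0]], "turn": [[0, 0, 0], [0, 0, 0], [0, 0, 0], [0, 0, 0], [0, 0, 0]], "jaw": [0, 0, 0, 0, 0]}}

```text
time_s: 25.1
eef_pos: [0.4587, -0.0824, 0.192]
eef_rot: [0.0, -0.0, 1.0, 0.0]
wrist_force: [0.3, 0.3, -1.1]
opening: 0.306
grasp_force: 59.3
```

>>> {"method": "arm_command", "body": {"dp": [[0, 0.2, 0], [-0.01, 0.42, 0], [-0.02, 0.64, 0], [-0.03, 0.8, 0], [-0.034, 0.876, 0]], "turn": [[0, 0, 0], [0, 0, 0], [0, 0, 0], [0, 0, 0], [0, 0, 0]], "jaw": [0, 0, 0, 0, 0]}}

```text
time_s: 25.72
eef_pos: [0.4668, 0.1371, 0.1919]
eef_rot: [-0.0, -0.002, 1.0, 0.0]
wrist_force: [-0.6, -0.9, -1.3]
opening: 0.308
grasp_force: 59.3
```

>>> {"method": "arm_command", "body": {"dp": [[0, 0, 0.02], [0, 0, 0.08], [0, 0, 0.16], [0, 0, 0.24], [0, 0, 0.3]], "turn": [[0, 0, 0], [0, 0, 0], [0, 0, 0], [0, 0, 0], [0, 0, 0]], "jaw": [0, 0, 0, 0, 0]}}

```text
time_s: 26.35
eef_pos: [0.4665, 0.1338, 0.115]
eef_rot: [-0.001, 0.0, 1.0, -0.0]
wrist_force: [-0.3, -0.4, -0.3]
opening: 0.307
grasp_force: 59.3
```

>>> {"method": "arm_command", "body": {"dp": [[-0.004, 0, 0.03], [-0.004, 0, 0.055], [-0.004, 0, 0.065], [-0.004, 0, 0.07], [-0.004, 0, 0.073]], "turn": [[0, 0, 0], [0, 0, 0], [0, 0, 0], [0, 0, 0], [0, 0, 0]], "jaw": [0, 0, 0, 0, 0]}}

```text
time_s: 26.98
eef_pos: [0.4686, 0.1349, 0.0989]
eef_rot: [0.0, -0.0, 1.0, 0.0]
wrist_force: [0.1, -0.3, -0.5]
opening: 0.307
grasp_force: 59.3
```

>>> {"method": "arm_command", "body": {"dp": [[0, 0, 0.003], [0, 0, 0.006], [0, 0, 0.008], [0, 0, 0.008]], "turn": [[0, 0, 0], [0, 0, 0], [0, 0, 0], [0, 0, 0]], "jaw": [0, 0, 0, 0]}}

```text
time_s: 27.48
eef_pos: [0.4689, 0.1349, 0.0974]
eef_rot: [0.001, -0.0, 1.0, 0.0]
wrist_force: [-1.6, -0.6, 5.8]
opening: 0.306
grasp_force: 60.1
```

>>> {"method": "arm_command", "body": {"dp": [[0, 0, 0], [0, 0, 0], [0, 0, 0], [0, 0, 0], [0, 0, 0]], "turn": [[0, 0, 0], [0, 0, 0], [0, 0, 0], [0, 0, 0], [0, 0, 0]], "jaw": [0.36, 0.42, 0.5, 0.58, 0.58]}}

```text
time_s: 28.1
eef_pos: [0.4683, 0.1349, 0.0965]
eef_rot: [-0.0, -0.0, 1.0, -0.0]
wrist_force: [1.0, -0.4, -0.6]
opening: 0.579
grasp_force: 0.0
```

>>> {"method": "arm_command", "body": {"dp": [[0, 0, -0.05], [0, 0, -0.2], [0, 0, -0.4], [0, 0, -0.55], [0, 0, -0.6]], "turn": [[0, 0, 0], [0, 0, 0], [0, 0, 0], [0, 0, 0], [0, 0, 0]], "jaw": [0.58, 0.58, 0.58, 0.58, 0.58]}}

```text
time_s: 28.72
eef_pos: [0.4699, 0.135, 0.2502]
eef_rot: [0.003, -0.0, 1.0, 0.0]
wrist_force: [0.3, 0.8, -0.5]
opening: 0.581
grasp_force: 0.0
```

>>> {"method": "arm_command", "body": {"dp": [[0.03, -0.2, 0], [0.06, -0.4, 0], [0.09, -0.6, 0.05], [0.13, -0.848, 0.15], [0.13, -0.848, 0.3]], "turn": [[0, 0, 0], [0, 0, 0], [0, 0, 0], [0, 0, 0], [0, 0, 0]], "jaw": [0.58, 0.58, 0.58, 0.58, 0.58]}}

```text
time_s: 29.35
eef_pos: [0.4361, -0.0809, 0.1715]
eef_rot: [0.001, 0.002, 1.0, -0.001]
wrist_force: [1.4, 0.5, -0.2]
opening: 0.579
grasp_force: 0.0
```

Run:
```python
from m import *
b=camera("top");a=camera("scene")
print(get_obs()['eef_pos'])
cv2.imwrite("pics/t3.png",np.hstack([cv2.resize(a[90:290,120:370],(400,320),interpolation=2),cv2.resize(b[120:280,90:290],(400,320),interpolation=2)]))
```

```text
[ 0.43224352 -0.07674443  0.16717364]
```

View pics/t3.png

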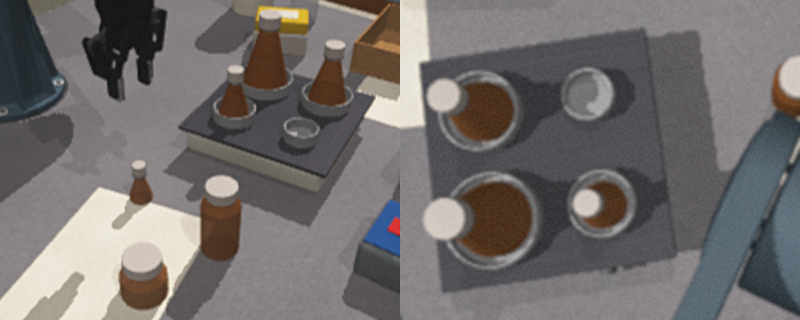

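Flasks a, b and c stand in their cups: top crop (493,215), (482,112), (600,203). The gripper is above d, whose cap is at scene crop (139,168). Descending on d.

>>> {"method": "arm_command", "body": {"dp": [[0.004, 0, 0.14], [0.004, 0, 0.28], [0.004, 0, 0.42], [0.004, 0, 0.55], [0.004, 0, 0.61]], "turn": [[0, 0, 0], [0, 0, 0], [0, 0, 0], [0, 0, 0], [0, 0, 0]], "jaw": [0.58, 0.58, 0.58, 0.58, 0.58]}}

```text
time_s: 30.08
eef_pos: [0.4346, -0.0761, 0.0183]
eef_rot: [-0.001, -0.001, 1.0, 0.001]
wrist_force: [-0.4, 0.8, -0.1]
opening: 0.581
grasp_force: 0.0
```

>>> {"method": "arm_command", "body": {"dp": [[0, 0, 0.032], [0, 0, 0.032], [0, 0, 0.032]], "turn": [[0, 0, 0], [0, 0, 0], [0, 0, 0]], "jaw": [0.58, 0.5, 0.45]}}

```text
time_s: 30.45
eef_pos: [0.436, -0.0775, 0.0121]
eef_rot: [0.001, -0.0, 1.0, -0.0]
wrist_force: [-0.0, 0.1, 0.1]
opening: 0.452
grasp_force: 0.0
```

>>> {"method": "arm_command", "body": {"dp": [[0, 0, 0], [0, 0, 0], [0, 0, 0], [0, 0, 0], [0, 0, 0]], "turn": [[0, 0, 0], [0, 0, 0], [0, 0, 0], [0, 0, 0], [0, 0, 0]], "jaw": [0.35, 0.3, 0.2, 0.1, 0]}}

```text
time_s: 31.08
eef_pos: [0.4354, -0.0774, 0.0116]
eef_rot: [0.0, -0.0, 1.0, -0.0]
wrist_force: [-0.6, 0.5, 4.9]
opening: 0.231
grasp_force: 58.5
```

>>> {"method": "arm_command", "body": {"dp": [[0, 0, 0], [0, 0, 0], [0, 0, 0]], "turn": [[0, 0, 0], [0, 0, 0], [0, 0, 0]], "jaw": [0, 0, 0]}}

```text
time_s: 31.45
eef_pos: [0.4354, -0.0774, 0.0115]
eef_rot: [0.0, -0.0, 1.0, -0.0]
wrist_force: [-1.0, -0.6, 6.1]
opening: 0.237
grasp_force: 58.5
```

>>> {"method": "arm_command", "body": {"dp": [[0, 0, -0.08], [0, 0, -0.22], [0, 0, -0.4], [0, 0, -0.58], [0, 0, -0.72]], "turn": [[0, 0, 0], [0, 0, 0], [0, 0, 0], [0, 0, 0], [0, 0, 0]], "jaw": [0, 0, 0, 0, 0]}}

```text
time_s: 32.08
eef_pos: [0.4351, -0.0772, 0.1928]
eef_rot: [0.001, -0.0, 1.0, -0.0]
wrist_force: [0.5, -0.5, -1.1]
opening: 0.231
grasp_force: 58.9
```

>>> {"method": "arm_command", "body": {"dp": [[-0.14, 0.12, 0], [-0.28, 0.28, 0], [-0.42, 0.46, 0], [-0.55, 0.64, 0], [-0.627, 0.8, 0]], "turn": [[0, 0, 0], [0, 0, 0], [0, 0, 0], [0, 0, 0], [0, 0, 0]], "jaw": [0, 0, 0, 0, 0]}}

```text
time_s: 32.7
eef_pos: [0.5924, 0.1247, 0.1903]
eef_rot: [-0.0, -0.001, 1.0, 0.0]
wrist_force: [0.8, -0.2, 0.1]
opening: 0.236
grasp_force: 58.9
```

>>> {"method": "arm_command", "body": {"dp": [[0, 0.08, 0], [0, 0.111, 0], [0, 0.111, 0.08], [0, 0.111, 0.18], [0, 0.111, 0.28]], "turn": [[0, 0, 0], [0, 0, 0], [0, 0, 0], [0, 0, 0], [0, 0, 0]], "jaw": [0, 0, 0, 0, 0]}}

```text
time_s: 33.33
eef_pos: [0.5907, 0.1491, 0.1191]
eef_rot: [-0.001, 0.001, 1.0, -0.0]
wrist_force: [0.6, 0.1, -0.2]
opening: 0.236
grasp_force: 58.9
```

Run:
```python
from m import *
b=camera("top");a=camera("scene")
print(get_obs()['eef_pos'])
cv2.imwrite("pics/t4.png",np.hstack([cv2.resize(a[90:210,225:365],(400,343),interpolation=2),cv2.resize(b[130:270,95:245],(400,343),interpolation=2)]))
```

```text
[0.5881931  0.14895233 0.11656089]
```

View pics/t4.png

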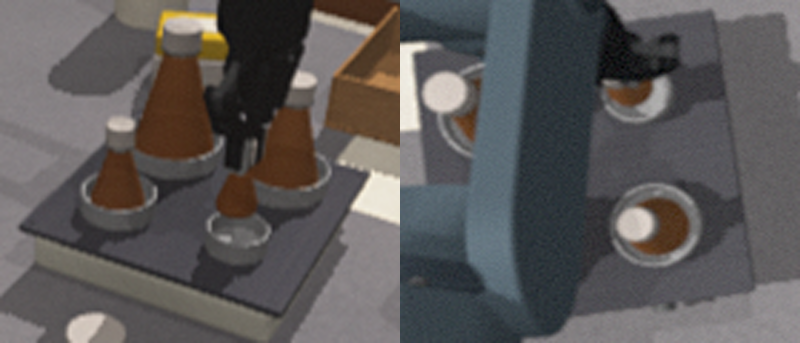

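Flask d hangs centred over cup d (crop (237,205) above (237,237)). Lowering.

>>> {"method": "arm_command", "body": {"dp": [[0, 0, 0.06], [0, 0, 0.12], [0, 0, 0.155], [0, 0, 0.165], [0, 0, 0.17]], "turn": [[0, 0, 0], [0, 0, 0], [0, 0, 0], [0, 0, 0], [0, 0, 0]], "jaw": [0, 0, 0, 0, 0]}}

```text
time_s: 34.05
eef_pos: [0.5919, 0.1508, 0.0788]
eef_rot: [0.0, -0.0, 1.0, 0.0]
wrist_force: [0.2, -0.3, -0.8]
opening: 0.236
grasp_force: 58.9
```

>>> {"method": "arm_command", "body": {"dp": [[0, 0, 0.003], [0, 0, 0.006], [0, 0, 0.008], [0, 0, 0.008]], "turn": [[0, 0, 0], [0, 0, 0], [0, 0, 0], [0, 0, 0]], "jaw": [0, 0, 0, 0]}}

```text
time_s: 34.55
eef_pos: [0.5917, 0.1507, 0.0767]
eef_rot: [0.0, -0.0, 1.0, 0.0]
wrist_force: [-0.6, 0.8, -0.4]
opening: 0.236
grasp_force: 58.9
```

>>> {"method": "arm_command", "body": {"dp": [[0, 0, 0.003], [0, 0, 0.006], [0, 0, 0.007], [0, 0, 0.007]], "turn": [[0, 0, 0], [0, 0, 0], [0, 0, 0], [0, 0, 0]], "jaw": [0, 0, 0, 0]}}

```text
time_s: 35.05
eef_pos: [0.592, 0.1507, 0.0756]
eef_rot: [0.0, -0.0, 1.0, -0.0]
wrist_force: [-0.6, 0.8, 5.2]
opening: 0.235
grasp_force: 59.2
```

Seated. Release, retreat upward, then clear off to the right.

>>> {"method": "arm_command", "body": {"dp": [[0, 0, 0], [0, 0, 0], [0, 0, 0], [0, 0, 0], [0, 0, 0]], "turn": [[0, 0, 0], [0, 0, 0], [0, 0, 0], [0, 0, 0], [0, 0, 0]], "jaw": [0.28, 0.35, 0.42, 0.5, 0.5]}}

```text
time_s: 35.67
eef_pos: [0.5916, 0.1507, 0.0748]
eef_rot: [-0.0, -0.0, 1.0, -0.0]
wrist_force: [-0.8, 0.2, -0.3]
opening: 0.498
grasp_force: 0.0
```

>>> {"method": "arm_command", "body": {"dp": [[0, 0, -0.05], [0, 0, -0.2], [0, 0, -0.4], [0, 0, -0.6], [0, 0, -0.8]], "turn": [[0, 0, 0], [0, 0, 0], [0, 0, 0], [0, 0, 0], [0, 0, 0]], "jaw": [0.5, 0.5, 0.5, 0.5, 0.5]}}

```text
time_s: 36.3
eef_pos: [0.5915, 0.1507, 0.2777]
eef_rot: [0.001, -0.0, 1.0, 0.0]
wrist_force: [-1.4, -0.3, -0.2]
opening: 0.497
grasp_force: 0.0
```

>>> {"method": "arm_command", "body": {"dp": [[0, -0.2, 0], [0, -0.4, 0], [0, -0.6, 0], [0, -0.8, 0], [0, -1, 0]], "turn": [[0, 0, 0], [0, 0, 0], [0, 0, 0], [0, 0, 0], [0, 0, 0]], "jaw": [0.5, 0.5, 0.5, 0.5, 0.5]}}

```text
time_s: 36.92
eef_pos: [0.5917, -0.1009, 0.2761]
eef_rot: [0.001, -0.0, 1.0, -0.0]
wrist_force: [1.5, 0.6, 0.5]
opening: 0.499
grasp_force: 0.0
```

>>> {"method": "arm_command", "body": {"dp": [[0, -0.2, 0], [0, -0.4, 0], [0, -0.6, 0], [0, -0.6, 0], [0, -0.6, 0]], "turn": [[0, 0, 0], [0, 0, 0], [0, 0, 0], [0, 0, 0], [0, 0, 0]], "jaw": [0.5, 0.5, 0.5, 0.5, 0.5]}}

```text
time_s: 37.55
eef_pos: [0.5918, -0.249, 0.2754]
eef_rot: [0.0, -0.0, 1.0, 0.0]
wrist_force: [1.3, -0.4, -0.0]
opening: 0.503
grasp_force: 0.0
```

Run:
```python
from m import *
b=camera("top");a=camera("scene")
print(get_obs()['eef_pos'])
cv2.imwrite("pics/end.png",np.hstack([cv2.resize(a[90:290,120:370],(400,320),interpolation=2),cv2.resize(b[120:280,90:290],(400,320),interpolation=2)]))
```

```text
[ 0.59208755 -0.24800536  0.27538721]
```

View pics/end.png

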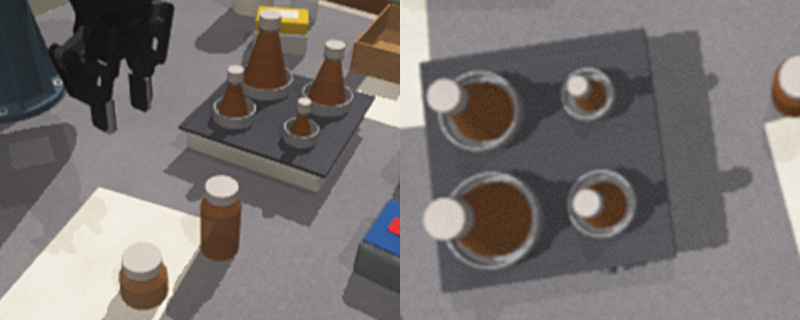

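All four flasks stand in their own cups (top crop (493,215), (482,112), (600,203), (590,93)). The bottle at (220,220) and the jar at (143,278) in the scene crop have not moved.

```bash
python3 -c "from bench import *; print(hand_in())"
```

```text
the job is handed in; nothing more can be done
None
```

All four flasks stand upright in the shaker cups of their own size, the bottle and jar were left where they stood, and the job was handed in at about 38 s of the allowed 112 s.

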